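# Find and knock down the setter box's lock pin

### The arm

A 6-joint arm with a two-finger parallel gripper is mounted at the origin on the work surface. World frame = base frame: x ahead of the robot, y to its left, z up, the work surface at z = 0. Lengths are in m, angles in rad, forces in N, time in s.
With the tool pointing down it reaches from about 0.35 to 0.775 m from the base axis. Payload 5.5 kg.
Tool frame: the origin (TCP) lies between the finger pads; the fingertips stand 11 mm ahead of it and the grasp point (between the pads) lies 8 mm behind it (tips_ahead is the distance from the TCP to the fingertips, in m); z points along the fingers, y is the line along which they close (so a half turn about z gives the same grasp; the last joint's range is limited). The gripper opens to 85 mm and grips with 20 to 120 N. Pads are 22 mm wide; open, the fingers measure 114 mm over their backs; the gripper's body (76 mm by 85 mm) begins 54 mm behind the grasp point. The pads swing forward as they close: fully open they stand 13 mm farther back than shut.
Start: joints at [1.005, 0.313, 0.046, 1.304, 0, 1.431], TCP at [0.238, 0.524, 0.242] pointing down, gripper open.
Joint ranges: [-2.76, 2.76], [-0.86, 1.69], [-1.03, 1.26], [-2.2, 2.34], [-1.47, 1.5], [-3.14, 3.14]. Speed limits (rad/s): [2.57, 2.57, 3.14, 3.14, 3.14, 3.14].

### API

Orientations are given as a unit quaternion [w, x, y, z].
In Python, from workcell import * gives the robot as it stands. The module is installed in compiled form; this text tells all that it offers.
- The arm moves only by the tool jog_arm, never from a script. Its argument "moves" is a list of rows, each an object with "fingers": the closure, from 0 (fully open) to 1 (shut); "slide": the shift along the tool's x, y, z in mm, a list of three; "angular": the turn, a rotation vector about the tool's x, y, z in degrees, a list of three. A call has 1 to 10 rows; each row is the pose to reach, as a shift and turn from the pose commanded when the call began, along the tool's axes at that moment; what a row does not reach only later rows make up. A row lasts 1/12 s, in which the tool goes at most 41.7 mm and 7.16 degrees, less where a joint would pass 70% of its speed; a pose out of reach is approached as far as the arm can. A call with a gripper value outside its range is refused whole. The fingers move at their own pace and stop on an object; "squeeze" is the grip in N (left out, the last holds). Time passes only in rows, so rows that repeat a pose let the fingers close. It gives the time, the measured TCP pose, the force, the opening and the grip force at its end, in the units of the state.
- get_state(): the state, without advancing time (a new reading comes with each control period).
- read_camera(name): name is "scene" or "top" or "wrist"; returns a dict with "color" (480x640x3 uint8, red, green, blue), "fovy" (degrees; the focal length in pixels is half the picture's height over the tangent of half this angle, whatever the lens; pixels are square), "cx", "cy" (the principal point, pixels), "world_from_camera" (4x4, takes a point from camera to world coordinates); the wrist camera has in their place "tool_from_camera" (4x4, takes a point from camera to tool coordinates, whose origin is the TCP and whose axes are the flange's). Camera axes: x right, y down, z forward; pixel columns grow to the right and rows downward; lengths in m; the calibration is good to about 2 mm. The wrist camera is an equidistant fisheye: a pixel r from the principal point sees the ray r / f radians off the axis. A picture is of the moment at which its call begins: read the wrist's pose just before it. There is no depth.
- hand_in(): hands the job in; it is judged then, once.
Trained networks look in a picture, given as the dict that the camera call returned (one of the last four; its "shot" number tells which), for a name from the list of things; names that differ only in an ending like _2 or _b are one class to them, and where a whole thing is asked for, a point or a joint stands for the part that bears it (a point fixed in the world has none). Each returns a list of dicts, best first, with "p" (0 to 1); they miss things now and then, are a little off and sometimes report something else, mostly with a low value. They report only what shows in the picture. A call takes as long as a camera call.
- look_for(target, picture): "point" ([column, row] in pixels, amid what is visible of it).
- tip_of(target, picture): "point" ([column, row] in pixels: a listed point, or the origin of a listed thing).
The state is a dict: "clock": time; "joint_pos": joint angles; "qvel": joint speeds; "tau": joint torques, N m; "tcp_pos": TCP position; "orientation": TCP orientation; "wrist_force": force on the tool from outside, world axes, zero at the start; "ft_torque": the same for the moment, N m; "finger_gap": finger opening in m; "grip_force": force on a finger pad.
Only numpy, scipy, OpenCV 4.12 (cv2) and the standard library are available. Lean on these libraries where they do the work, as an engineer would, in place of code of your own. Each camera call takes 0.05 s, during which the arm holds its last target. There are 200 camera calls.

### The job

Lock the shut setter box: one of the three round-headed pins on its latch rail is a sprung lock pin, the other two are fixed dowels that look just like it. Pick up the mallet, feel with light taps which pin gives, and knock that one down with the mallet until it snaps and stays down, without driving a dowel in. Then stand the mallet on the bench again, upright on its striking face, let go of it, and leave the other things lying as they are.

Things in the scene. Friction and masses are not known exactly. Their poses are not given: they have to be found in the camera images.
- box: white setter box, fixed to the bench, shut with a flat smoked lid: 264 x 284 mm, lid top 100 mm above the bench. Origin: centre of its underside; x points from the latch rail to the lid hinge (away from the robot, yaw varies), y left, z up. The white latch rail (34 mm deep, 220 mm long along y, top 100 mm above the bench) runs along its near side, centred at x = -147 mm
- place_left (a point): centre of the head top of the left of the three steel pins alike on the rail (box y = +60 mm) as it stands at the start, 126 mm above the bench; this point stays when the pin goes down. Axes as the box. Each pin has a round flat head 16 mm in diameter and stands in a dark collar 25 mm in diameter, 6 mm high, its head top 20 mm above the collar. Any of the three may be the lock pin
- place_middle (a point): the same for the middle pin (box y = 0)
- place_right (a point): the same for the right pin (box y = -60 mm)
- lockpin (a joint): depth in m to which the sprung lock pin is pressed, wherever it stands: 0 up, 0.014 fully down (head top 112 mm above the bench). It slides straight down. Its spring lets it sink 4 mm under 2 to 3 N; there a detent stops it, which takes about 13 N to pass; beyond about 11.5 mm it snaps down and stays at 0.014, before that it springs up again
- dowel_1 (a joint): depth in m to which one of the two fixed dowels has been driven in: 0 at the start. A press fit: it does not give below about 20 N, slides in above that and does not come back
- dowel_2 (a joint): the same for the other dowel
- mallet_grip (a point): where to hold the mallet: middle of its handle's section, 65 mm from the head's axis, 40 mm above the striking face. Mallet 0.4 kg, standing on its head's lower face; head an upright cylinder 52 mm in diameter, 80 mm high; level wooden handle 26 mm wide, 30 mm high, ending 170 mm from the head's axis. Axes: x level from handle to head, y across, z up
- mallet_face (a point): centre of the mallet's lower, flat striking face, at the start on the bench; axes as mallet_grip
- wand: bystander: slim blue candling wand, 190 mm long, 20 mm thick, lying between the box and the robot along its y axis; origin under the middle
- holder: bystander: green silicone egg holder, 68 mm in diameter, with an egg in it, 63 mm high; origin at the centre of its underside
- torch: bystander: steel pocket torch, 120 mm long, 32 mm thick, lying along its x axis; origin under the middle
- tray: bystander: orange egg turner tray, 280 (x) x 180 (y) x 45 mm; origin at the centre of its underside

How it is judged:
On the way, in this order (a step that is already met when the one before it is completed fails the run):
1. the mallet is held in the gripper and lifted off the bench (height (world z) of mallet_face above 0.05 m and contact force between the fingers and mallet above 2 N), for 0.2 s.
2. the lock pin is down, with the held mallet's face still on its head (value of joint lockpin above 0.0125 m and contact force between the fingers and mallet above 2 N and z of mallet_face in the frame of box between 0.104 and 0.119 m and x of mallet_face in the frame of box between -0.172 and -0.122 m and y of mallet_face in the frame of box between -0.085 and 0.085 m), for 0.05 s.
At the end, for the whole second after the job is handed in: The lock pin is down (deeper than 12.5 mm of 14) and stays so; neither dowel has been driven in by more than 3 mm; the mallet stands still on the bench, on its striking face (face within 6 mm of the bench, head upright to 0.12 rad), released (value of joint lockpin above 0.0125 m and value of joint each of dowel_1, dowel_2 below 0.003 m and angle between mallet_face's own z axis and vertical below 0.12 rad and height (world z) of mallet_face between -0.003 and 0.006 m and linear speed of mallet below 0.02 m/s); the robot touches nothing.
It fails at once if a dowel is driven in by more than 3 mm (value of joint any of dowel_1, dowel_2 above 0.003 m).
It fails at once if the holder is pushed more than 30 mm or tipped (distance of holder from where it was at the start of the episode above 0.03 m or angle between holder's own z axis and vertical above 0.5 rad).
It fails at once if the tray is pushed more than 30 mm or tipped (distance of tray from where it was at the start of the episode above 0.03 m or angle between tray's own z axis and vertical above 0.5 rad).
It fails at once if the wand is pushed more than 30 mm (distance of wand from where it was at the start of the episode above 0.03 m).
It fails at once if the torch is pushed more than 30 mm (distance of torch from where it was at the start of the episode above 0.03 m).
It also fails if it takes over 58 s, if anything falls off the work surface, if the arm or the gripper's body presses on something with over 40 N, if the wrist force passes 120 N, or if a joint passes its speed limit or range.

## Working session

There is one attempt and no reset: what is moved stays moved. The work goes in short steps, Python scripts to look and compute and a tool call to move; the robot and the scene stay as the last step left them, time stands still between calls to the robot, and variables do not carry over. Pictures are saved under pics/ and viewed, at most 10 in all, crops included, and the job is handed in when it is done.

Besides the shell and the picture viewer there is one more tool, called after ">>>" as name([rows], argument=value, ...), one row to a line, values as JSON. jog_arm: Moves the arm, as the interface text tells. Its arguments: {"type":"object","properties":{"moves":{"type":"array","items":{"type":"object","properties":{"fingers":{"type":"number"},"slide":{"type":"array","items":{"type":"number"}},"angular":{"type":"array","items":{"type":"number"}}}}},"squeeze":{"type":"number"}},"required":["moves"]}

```bash
mkdir -p pics
cat > h.py <<'E'
from workcell import *
import numpy as np, cv2
from scipy.spatial.transform import Rotation as R
def ray(pic,p):
    f=240/np.tan(np.radians(pic["fovy"])/2)
    d=np.array([(p[0]-pic["cx"])/f,(p[1]-pic["cy"])/f,1.0])
    if "tool_from_camera" in pic:
        r=np.hypot(d[0],d[1]); 
        d=np.array([d[0]/r*np.sin(r),d[1]/r*np.sin(r),np.cos(r)]) if r>1e-9 else np.array([0,0,1.])
        s=get_state(); T=np.eye(4);T[:3,:3]=rot(s).as_matrix();T[:3,3]=s["tcp_pos"]; M=T@pic["tool_from_camera"]
    else: M=np.array(pic["world_from_camera"])
    return M[:3,3],M[:3,:3]@d
def rot(s):
    q=s["orientation"]; return R.from_quat([q[1],q[2],q[3],q[0]])
def at(pic,p,z):
    o,d=ray(pic,p); return o+d*(z-o[2])/d[2]
def save(pic,n): cv2.imwrite("pics/"+n+".png",pic["color"][:,:,::-1])
E
python3 - <<'E'
from h import *
np.set_printoptions(precision=4,suppress=True)
print(get_state())
Z=dict(box=0,place_left=.126,place_middle=.126,place_right=.126,mallet_grip=.04,mallet_face=0,wand=0,holder=0,torch=0,tray=0)
for c in("scene","top"):
    p=read_camera(c); save(p,c+"0"); print(c,p["world_from_camera"],p["fovy"])
    for n,z in Z.items():
        for r in tip_of(n,p)[:2]: print(n,r["p"],np.round(r["point"],1),at(p,r["point"],z))
E
```

```text
{'clock': 0.0, 'joint_pos': array([1.0054, 0.314 , 0.045 , 1.3036, 0.    , 1.4312]), 'qvel': array([-0.0009,  0.0045,  0.0014, -0.0003, -0.0011,  0.0007]), 'tau': array([ -0.0016, -48.0638,  29.8528,   0.0195,  -0.    ,   0.    ]), 'tcp_pos': array([0.2372, 0.5232, 0.2414]), 'orientation': array([-0.0003,  0.2113,  0.9774, -0.0009]), 'wrist_force': array([-0.5023,  0.224 , -0.3199]), 'ft_torque': array([-0.0323, -0.0245,  0.0102]), 'grip_force': 0.0, 'finger_gap': 0.08529565414176922}
scene [[ 0.0618  0.6915 -0.7197  1.5096]
 [ 0.9981 -0.0443  0.0431 -0.0411]
 [-0.0021 -0.721  -0.6929  1.021 ]
 [ 0.      0.      0.      1.    ]] 45.59862820170788
box 0.61 [383.4 319.2] [0.7294 0.1661 0.    ]
place_left 0.95 [391.7 232.3] [0.5813 0.1971 0.126 ]
place_middle 0.58 [366.1 235.5] [0.588  0.1376 0.126 ]
place_right 0.72 [340.3 237.3] [0.5901 0.0788 0.126 ]
mallet_grip 0.72 [170.9 249. ] [ 0.5161 -0.323   0.04  ]
mallet_face 0.89 [183.7 278.2] [ 0.577  -0.2924  0.    ]
wand 0.71 [331.  222.8] [0.4043 0.0766 0.    ]
holder 0.56 [218.4 324.3] [ 0.7202 -0.2018  0.    ]
holder 0.18 [107.8 281.4
[... 213 characters left out ...]
1159 -0.9931  1.7209]
 [ 0.      0.      0.      1.    ]] 46.43411944314052
box 0.77 [269.9 194.4] [0.7275 0.1708 0.    ]
place_left 0.84 [256.9 235.1] [0.5828 0.1902 0.126 ]
place_middle 0.9 [274.6 234.3] [0.5865 0.1393 0.126 ]
place_right 0.81 [294.8 228.9] [0.6036 0.0817 0.126 ]
mallet_grip 0.91 [429.7 264.4] [ 0.5184 -0.3215  0.04  ]
mallet_grip 0.24 [166.9 254.6] [0.5266 0.4718 0.04  ]
mallet_face 0.93 [422.4 247.8] [ 0.5721 -0.3061  0.    ]
mallet_face 0.53 [254.1 234.3] [0.6004 0.2152 0.    ]
wand 0.92 [300.3 292.4] [0.4248 0.0659 0.    ]
holder 0.74 [390.4 195.1] [ 0.7347 -0.2056  0.    ]
torch 0.6 [473.1 249. ] [ 0.5725 -0.4616  0.    ]
tray 0.84 [165.5 254.6] [0.5298 0.4878 0.    ]
```

View pics/scene0.png

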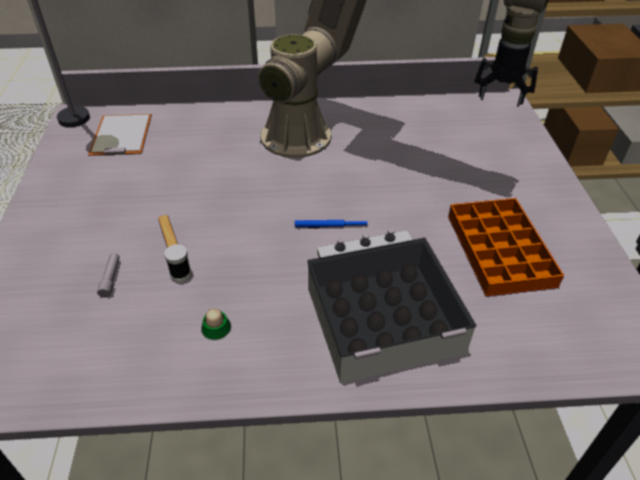

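View pics/top0.png

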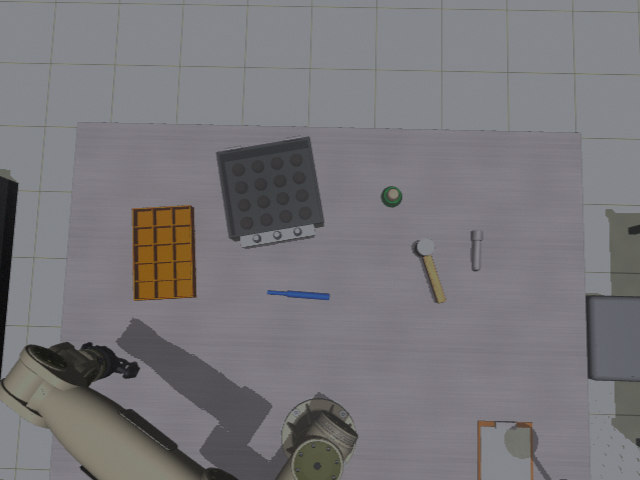

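The scene view shows the mallet at about (175,250), its head at (178,262), and the pins at (340..391,240). The top view agrees: head at (425,247), handle end at (440,300), and pins at (257,238), (277,235) and (298,231). I'm moving above the mallet.

>>> jog_arm([
  {"slide": [-604, -654, 0], "fingers": 0},
  {"slide": [-604, -654, 0]},
  {"slide": [-604, -654, 0]},
  {"slide": [-604, -654, 0]},
  {"slide": [-604, -654, 0]},
  {"slide": [-604, -654, 0]},
  {"slide": [-604, -654, 0]},
  {"slide": [-604, -654, 0]},
  {"slide": [-604, -654, 0]},
  {"slide": [-604, -654, 0]},
])

```text
schema error: expected keys fingers, slide, angular
```

```bash
cat >> h.py <<'E'
def plan(xyz,yaw=None):
    "slide mm and turn about tool z in deg to bring the TCP there with tool y at yaw (mod pi), tool down"
    s=get_state(); r=rot(s); print("slide",np.round(r.inv().apply(np.array(xyz)-s["tcp_pos"])*1000,1))
    y=r.apply([0,1,0]); a=np.arctan2(y[1],y[0])
    if yaw is not None: print("turn z deg",np.degrees(-((yaw-a+np.pi/2)%np.pi-np.pi/2)))
    t=r.apply([0,0,1]); print("tilt",np.round(t,4),"tcp",np.round(s["tcp_pos"],4),"yaw",round(a,4),"F",np.round(s["wrist_force"],2),"grip",round(s["grip_force"],1),"gap",round(s["finger_gap"],4),"t",s["clock"],"q",np.round(s["joint_pos"],2))
E
python3 -c "
from h import *
plan([.517,-.322,.23],.28+np.pi/2)"
```

```text
slide [-603.8 -654.7   12.3]
turn z deg -40.438273672694486
tilt [ 0.  0. -1.] tcp [0.2375 0.5237 0.2423] yaw 1.145 F [-0.24 -0.34 -0.28] grip 0.0 gap 0.0853 t 1.1 q [ 1.01  0.31  0.05  1.3  -0.    1.43]
```

>>> jog_arm([
  {"slide": [-604, -654, 0], "fingers": 0, "angular": [0, 0, 0]},
  {"slide": [-604, -654, 0], "fingers": 0, "angular": [0, 0, 0]},
  {"slide": [-604, -654, 0], "fingers": 0, "angular": [0, 0, 0]},
  {"slide": [-604, -654, 0], "fingers": 0, "angular": [0, 0, 0]},
  {"slide": [-604, -654, 0], "fingers": 0, "angular": [0, 0, 0]},
  {"slide": [-604, -654, 0], "fingers": 0, "angular": [0, 0, 0]},
  {"slide": [-604, -654, 0], "fingers": 0, "angular": [0, 0, 0]},
  {"slide": [-604, -654, 0], "fingers": 0, "angular": [0, 0, 0]},
  {"slide": [-604, -654, 0], "fingers": 0, "angular": [0, 0, 0]},
  {"slide": [-604, -654, 0], "fingers": 0, "angular": [0, 0, 0]},
])

```text
clock: 1.93
tcp_pos: [0.3687, 0.1263, 0.2427]
orientation: [0.001, 0.211, 0.977, 0.0]
wrist_force: [1.0, 0.4, 0.1]
finger_gap: 0.0854
grip_force: 0.0
```

```bash
python3 -c "
from h import *
plan([.517,-.322,.23],.28+np.pi/2)"
```

```text
slide [-320.1 -347.2   12.8]
turn z deg -40.41333841982996
tilt [ 1.4e-03  3.0e-04 -1.0e+00] tcp [0.3687 0.1263 0.2427] yaw 1.1455 F [0.98 0.43 0.14] grip 0.0 gap 0.0854 t 1.9333 q [ 0.12 -0.05 -0.37  1.24  0.    0.55]
```

>>> jog_arm([
  {"slide": [-320, -347, 10], "fingers": 0, "angular": [0, 0, -40]},
  {"slide": [-320, -347, 10], "fingers": 0, "angular": [0, 0, -40]},
  {"slide": [-320, -347, 10], "fingers": 0, "angular": [0, 0, -40]},
  {"slide": [-320, -347, 10], "fingers": 0, "angular": [0, 0, -40]},
  {"slide": [-320, -347, 10], "fingers": 0, "angular": [0, 0, -40]},
  {"slide": [-320, -347, 10], "fingers": 0, "angular": [0, 0, -40]},
  {"slide": [-320, -347, 10], "fingers": 0, "angular": [0, 0, -40]},
  {"slide": [-320, -347, 10], "fingers": 0, "angular": [0, 0, -40]},
  {"slide": [-320, -347, 10], "fingers": 0, "angular": [0, 0, -40]},
  {"slide": [-320, -347, 10], "fingers": 0, "angular": [0, 0, -40]},
])

```text
clock: 2.77
tcp_pos: [0.4872, -0.2309, 0.2344]
orientation: [0.0, -0.136, 0.991, -0.0]
wrist_force: [1.0, 1.3, 1.0]
finger_gap: 0.0857
grip_force: 0.0
```

>>> jog_arm([
  {"slide": [-22, -45, 0], "fingers": 0, "angular": [0, 0, 0]},
  {"slide": [-22, -45, 0], "fingers": 0, "angular": [0, 0, 0]},
  {"slide": [-22, -45, 0], "fingers": 0, "angular": [0, 0, 0]},
])

```text
clock: 3.02
tcp_pos: [0.5214, -0.2688, 0.233]
orientation: [-0.0, -0.134, 0.991, 0.0]
wrist_force: [0.2, 0.1, 0.4]
finger_gap: 0.0852
grip_force: 0.0
```

Run:
```python
from h import *
plan([.517,-.322,.23],.28+np.pi/2)
p=read_camera("wrist"); save(p,"w1"); print(p["tool_from_camera"],p["fovy"])
for n,z in dict(mallet_grip=.04,mallet_face=0,holder=0,torch=0).items():
    for r in tip_of(n,p)[:2]: print(n,r["p"],np.round(r["point"],1),at(p,r["point"],z))
```

```text
slide [ 18.4 -50.1   3. ]
turn z deg -0.5888467812324261
tilt [-3.e-04  3.e-04 -1.e+00] tcp [ 0.5214 -0.2688  0.233 ] yaw 1.8405 F [0.24 0.06 0.36] grip 0.0 gap 0.0852 t 3.0167 q [-0.61  0.34  0.06  1.29  0.   -0.88]
[[-1.04021844e-03 -9.64097464e-01 -2.65546601e-01  6.65516682e-02]
 [ 9.99996581e-01 -3.65735456e-04 -2.58941466e-03  2.03563408e-04]
 [ 2.39932830e-03 -2.65548387e-01  9.64094548e-01 -1.30950977e-01]
 [ 0.00000000e+00  0.00000000e+00  0.00000000e+00  1.00000000e+00]] 65.70646984690485
mallet_grip 0.92 [263.8 174.6] [ 0.50467867 -0.31925834  0.04      ]
holder 0.65 [318.3 376.5] [ 0.72865112 -0.20578353  0.        ]
holder 0.34 [608.3 381.8] [0.67221682 0.27744326 0.        ]
torch 0.81 [131.5 195.4] [ 0.56870779 -0.4619068   0.        ]
```

View pics/w1.png

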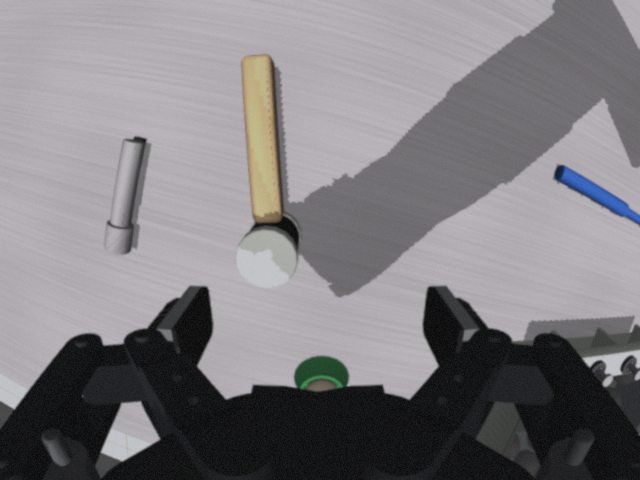

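The handle runs from (257,57) to (267,218), and the head-top centre is at about (267,257). I'll compute the mallet axis from these.

Run:
```python
from h import *
p=read_camera("wrist")
g=p["color"].astype(int); m=((g[...,0]-g[...,2])>50).astype(np.uint8); m[300:]=0
n,l,st,ce=cv2.connectedComponentsWithStats(m); k=1+np.argmax(st[1:,4]); print(st[k])
ys,xs=np.where(l==k)
P=[]
for y in range(70,210,10):
    r=xs[ys==y]; P.append(at(p,((r.min()+r.max())/2,y),.055)[:2])
P=np.array(P); d=np.linalg.svd(P-P.mean(0))[2][0]; d*=np.sign(d[0]); print("yaw",np.arctan2(d[1],d[0]))
e=at(p,(257,56),.05)[:2]; h=at(p,(267,257),.08)[:2]; print("end",e,"head",h,np.linalg.norm(h-e),np.arctan2(*(h-e)[::-1]))
c=P.mean(0); print("line at head", c+d*(d@(h-c)))
face=c+d*(((h-c)@d+((e-c)@d+.17))/2)
t=face-.058*d; print("face",face,"grip",t)
plan([*t,.12],np.arctan2(d[1],d[0])+np.pi/2)
```

```text
[ 238   56   37  163 4286]
yaw 0.3278013099483473
end [ 0.40603985 -0.35011496] head [ 0.56424967 -0.29582679] 0.16726492114911798 0.3305507363106868
line at head [ 0.56587005 -0.30059163]
face [ 0.56716507 -0.30015123] grip [ 0.51225342 -0.31882504]
slide [ 21.9 -50.  115. ]
turn z deg -3.0973623649858495
tilt [ 3.e-04 -0.e+00 -1.e+00] tcp [ 0.5198 -0.2647  0.235 ] yaw 1.8445 F [-0.26  0.19  0.23] grip 0.0 gap 0.0855 t 3.3167 q [-0.61  0.33  0.05  1.29  0.   -0.88]
```

>>> jog_arm([
  {"slide": [22, -50, 0], "fingers": 0, "angular": [0, 0, -3]},
  {"slide": [22, -50, 40], "fingers": 0, "angular": [0, 0, -3]},
  {"slide": [22, -50, 80], "fingers": 0, "angular": [0, 0, -3]},
  {"slide": [22, -50, 100], "fingers": 0, "angular": [0, 0, -3]},
  {"slide": [22, -50, 100], "fingers": 0, "angular": [0, 0, -3]},
  {"slide": [22, -50, 100], "fingers": 0, "angular": [0, 0, -3]},
])

```text
clock: 3.82
tcp_pos: [0.5118, -0.3188, 0.1342]
orientation: [-0.001, -0.162, 0.987, 0.001]
wrist_force: [-0.1, -1.0, 1.4]
finger_gap: 0.0851
grip_force: 0.0
```

Run:
```python
from h import *
p=read_camera("wrist")
g=p["color"].astype(int); m=((g[...,0]-g[...,2])>50).astype(np.uint8); m[330:]=0
n,l,st,ce=cv2.connectedComponentsWithStats(m); k=1+np.argmax(st[1:,4]); print(st[k]); save(p,"w2")
ys,xs=np.where(l==k)
P=[]
for y in range(st[k][1]+15,st[k][1]+st[k][3]-15,10):
    r=xs[ys==y]; P.append(at(p,((r.min()+r.max())/2,y),.055)[:2])
P=np.array(P); d=np.linalg.svd(P-P.mean(0))[2][0]; d*=np.sign(d[0]); print("yaw",np.arctan2(d[1],d[0]))
c=P.mean(0); f=np.array([.567,-.300]); q=c+d*((f-c)@d); t=q-.058*d; print(q,t)
plan([*t,.032],np.arctan2(d[1],d[0])+np.pi/2)
```

```text
[ 296   57   42  236 7736]
yaw 0.3126799948424312
[ 0.56820388 -0.3037239 ] [ 0.51301615 -0.32156527]
slide [  0.5  -1.7 103.8]
turn z deg 0.7394425732408605
tilt [ 1.e-03 -7.e-04 -1.e+00] tcp [ 0.5129 -0.3197  0.1358] yaw 1.8964 F [-0.35 -0.34  0.27] grip 0.0 gap 0.0854 t 3.8667 q [-0.69  0.42 -0.07  1.08  0.   -1.02]
```

View pics/w2.png

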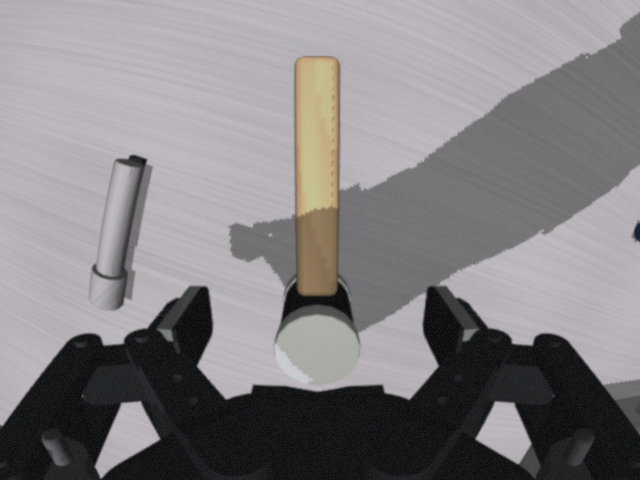

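Handle is centred at column ~317, head top at (317,343). Descending and gripping.

>>> jog_arm([
  {"slide": [0, -2, 35], "fingers": 0, "angular": [0, 0, 0.7]},
  {"slide": [0, -2, 70], "fingers": 0, "angular": [0, 0, 0.7]},
  {"slide": [0, -2, 90], "fingers": 0, "angular": [0, 0, 0.7]},
  {"slide": [0, -2, 101], "fingers": 0, "angular": [0, 0, 0.7]},
  {"slide": [0, -2, 101], "fingers": 0, "angular": [0, 0, 0.7]},
  {"slide": [0, -2, 101], "fingers": 0.4, "angular": [0, 0, 0.7]},
])

```text
clock: 4.37
tcp_pos: [0.5143, -0.3227, 0.0352]
orientation: [0.001, -0.156, 0.988, -0.001]
wrist_force: [-0.4, 0.9, 0.3]
finger_gap: 0.0751
grip_force: 0.0
```

>>> jog_arm([
  {"slide": [0, 0, 0], "fingers": 1, "angular": [0, 0, 0]},
  {"slide": [0, 0, 0], "fingers": 1, "angular": [0, 0, 0]},
  {"slide": [0, 0, 0], "fingers": 1, "angular": [0, 0, 0]},
  {"slide": [0, 0, 0], "fingers": 1, "angular": [0, 0, 0]},
  {"slide": [0, 0, 0], "fingers": 1, "angular": [0, 0, 0]},
  {"slide": [0, 0, 0], "fingers": 1, "angular": [0, 0, 0]},
  {"slide": [0, 0, 0], "fingers": 1, "angular": [0, 0, 0]},
  {"slide": [0, 0, 0], "fingers": 1, "angular": [0, 0, 0]},
], squeeze=110)

```text
clock: 5.03
tcp_pos: [0.5138, -0.3223, 0.0349]
orientation: [0.001, -0.156, 0.988, -0.0]
wrist_force: [-3.1, 2.9, 6.1]
finger_gap: 0.0247
grip_force: 104.3
```

```bash
python3 -c "
from h import *
plan([.51,-.32,.2])"
```

```text
slide [   2.7    3.2 -165.1]
tilt [ 1.8e-03 -6.0e-04 -1.0e+00] tcp [ 0.5138 -0.3223  0.0349] yaw 1.8834 F [-3.1   2.88  6.06] grip 104.3 gap 0.0247 t 5.0333 q [-0.69  0.51 -0.19  0.87  0.   -1.01]
```

>>> jog_arm([
  {"slide": [0, 0, -20], "fingers": 1, "angular": [0, 0, 0]},
  {"slide": [0, 0, -55], "fingers": 1, "angular": [0, 0, 0]},
  {"slide": [0, 0, -90], "fingers": 1, "angular": [0, 0, 0]},
  {"slide": [0, 0, -125], "fingers": 1, "angular": [0, 0, 0]},
  {"slide": [0, 0, -160], "fingers": 1, "angular": [0, 0, 0]},
  {"slide": [0, 0, -190], "fingers": 1, "angular": [0, 0, 0]},
  {"slide": [0, 0, -190], "fingers": 1, "angular": [0, 0, 0]},
  {"slide": [0, 0, -190], "fingers": 1, "angular": [0, 0, 0]},
])

```text
clock: 5.7
tcp_pos: [0.5138, -0.3228, 0.225]
orientation: [0.001, -0.156, 0.988, -0.001]
wrist_force: [0.6, 0.7, -5.1]
finger_gap: 0.0248
grip_force: 106.5
```

Run:
```python
from h import *
d=np.array([np.cos(.312),np.sin(.312)])
for n,q in dict(R=(.5985,.078),M=(.588,.1375),L=(.579,.197)).items():
    print(n); plan([*(np.array(q)-.057*d),.2])
p=read_camera("scene"); cv2.imwrite("pics/s2.png",cv2.resize(p["color"][80:320,60:380,::-1],(800,600)))
```

```text
R
slide [-146.7  355.5   24.2]
tilt [ 0.0027 -0.0025 -1.    ] tcp [ 0.5138 -0.3228  0.225 ] yaw 1.8832 F [ 0.56  0.67 -5.15] grip 106.5 gap 0.0248 t 5.7 q [-0.69  0.38  0.1   1.29 -0.   -1.01]
M
slide [-155.   415.3   24. ]
tilt [ 0.0027 -0.0025 -1.    ] tcp [ 0.5138 -0.3228  0.225 ] yaw 1.8832 F [ 0.56  0.67 -5.15] grip 106.5 gap 0.0248 t 5.7 q [-0.69  0.38  0.1   1.29 -0.   -1.01]
L
slide [-164.7  474.7   23.8]
tilt [ 0.0027 -0.0025 -1.    ] tcp [ 0.5138 -0.3228  0.225 ] yaw 1.8832 F [ 0.56  0.67 -5.15] grip 106.5 gap 0.0248 t 5.7 q [-0.69  0.38  0.1   1.29 -0.   -1.01]
```

View pics/s2.png

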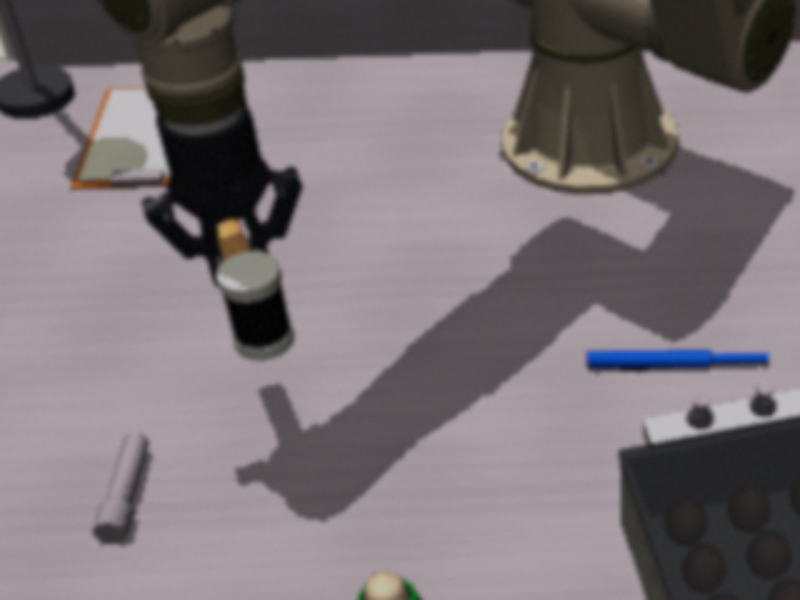

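The mallet is held upright, head at about (262,305) in the crop. Moving over the right pin.

>>> jog_arm([
  {"slide": [-12, 28, 0], "fingers": 1, "angular": [0, 0, 0]},
  {"slide": [-27, 65, 0], "fingers": 1, "angular": [0, 0, 0]},
  {"slide": [-42, 102, 0], "fingers": 1, "angular": [0, 0, 0]},
  {"slide": [-57, 139, 0], "fingers": 1, "angular": [0, 0, 0]},
  {"slide": [-73, 176, 0], "fingers": 1, "angular": [0, 0, 0]},
  {"slide": [-88, 213, 0], "fingers": 1, "angular": [0, 0, 0]},
  {"slide": [-104, 250, 0], "fingers": 1, "angular": [0, 0, 0]},
  {"slide": [-119, 287, 0], "fingers": 1, "angular": [0, 0, 0]},
  {"slide": [-134, 324, 0], "fingers": 1, "angular": [0, 0, 0]},
  {"slide": [-147, 355, 0], "fingers": 1, "angular": [0, 0, 0]},
])

```text
clock: 6.58
tcp_pos: [0.5417, 0.0636, 0.2203]
orientation: [-0.003, -0.156, 0.988, 0.001]
wrist_force: [0.3, -0.4, -3.9]
finger_gap: 0.0245
grip_force: 109.7
```

>>> jog_arm([
  {"slide": [0, 0, 20], "fingers": 1, "angular": [0, 0, 0]},
  {"slide": [0, 0, 35], "fingers": 1, "angular": [0, 0, 0]},
  {"slide": [0, 0, 45], "fingers": 1, "angular": [0, 0, 0]},
  {"slide": [0, 0, 50], "fingers": 1, "angular": [0, 0, 0]},
  {"slide": [0, 0, 50], "fingers": 1, "angular": [0, 0, 0]},
])

```text
clock: 7.0
tcp_pos: [0.542, 0.0606, 0.1706]
orientation: [-0.003, -0.155, 0.988, 0.001]
wrist_force: [0.2, 0.5, -3.0]
finger_gap: 0.0243
grip_force: 109.8
```

Run:
```python
from h import *
d=np.array([np.cos(.312),np.sin(.312)])
p=read_camera("scene"); cv2.imwrite("pics/s3.png",cv2.resize(p["color"][180:300,270:430,::-1],(800,600)))
for n in("mallet_face","place_left","place_middle","place_right"):
    for r in tip_of(n,p)[:1]: print(n,r["p"],r["point"],at(p,r["point"],.126),at(p,r["point"],.143))
plan([*(np.array((.5985,.078))-.057*d),.161])
```

```text
mallet_face 0.8 [340.4, 239.1] [0.59593193 0.07847504 0.126     ] [0.61328697 0.07620347 0.143     ]
place_left 0.63 [390.4, 229.8] [0.57289375 0.19545468 0.126     ] [0.5906864  0.19096113 0.143     ]
place_middle 0.6 [364.9, 234.8] [0.58557542 0.13519803 0.126     ] [0.60312718 0.13184904 0.143     ]
place_right 0.85 [340.4, 240.3] [0.59977282 0.07809669 0.126     ] [0.6170549  0.07583231 0.143     ]
slide [ 0.3  0.2 13.3]
tilt [ 0.0017  0.     -1.    ] tcp [0.5446 0.0604 0.1743] yaw 1.8824 F [ 0.94 -0.16 -4.47] grip 109.8 gap 0.0247 t 7.25 q [-0.04  0.29 -0.16  1.12  0.   -0.35]
```

View pics/s3.png

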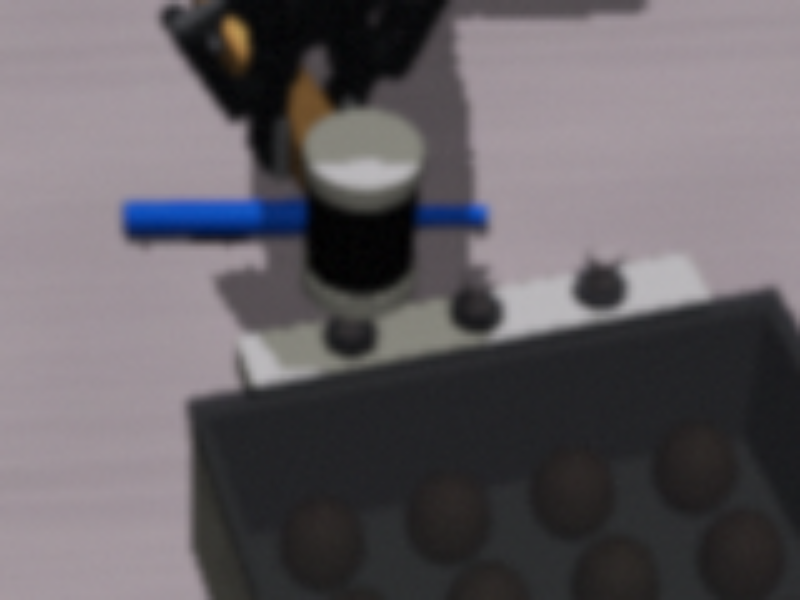

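The face sits just above the right pin; the pin heads are at (350,330), (476,310) and (600,285) in the crop. Lowering carefully.

>>> jog_arm([
  {"slide": [4, 0, 4], "fingers": 1, "angular": [0, 0, 0]},
  {"slide": [4, 0, 7], "fingers": 1, "angular": [0, 0, 0]},
  {"slide": [4, 0, 8], "fingers": 1, "angular": [0, 0, 0]},
  {"slide": [4, 0, 8], "fingers": 1, "angular": [0, 0, 0]},
])

```text
clock: 7.58
tcp_pos: [0.5398, 0.0596, 0.165]
orientation: [-0.0, -0.155, 0.988, 0.0]
wrist_force: [-0.2, -0.7, -3.5]
finger_gap: 0.0243
grip_force: 109.8
```

>>> jog_arm([
  {"slide": [0, 0, 1], "fingers": 1, "angular": [0, 0, 0]},
  {"slide": [0, 0, 1.5], "fingers": 1, "angular": [0, 0, 0]},
  {"slide": [0, 0, 1.5], "fingers": 1, "angular": [0, 0, 0]},
])

```text
clock: 7.83
tcp_pos: [0.5402, 0.0597, 0.1638]
orientation: [0.0, -0.156, 0.988, 0.0]
wrist_force: [-0.2, -0.2, -3.8]
finger_gap: 0.0247
grip_force: 109.8
```

>>> jog_arm([
  {"slide": [0, 0, 1], "fingers": 1, "angular": [0, 0, 0]},
  {"slide": [0, 0, 1.5], "fingers": 1, "angular": [0, 0, 0]},
  {"slide": [0, 0, 1.5], "fingers": 1, "angular": [0, 0, 0]},
])

```text
clock: 8.08
tcp_pos: [0.54, 0.0597, 0.1622]
orientation: [-0.0, -0.156, 0.988, 0.0]
wrist_force: [0.6, -0.7, -3.4]
finger_gap: 0.0247
grip_force: 109.8
```

>>> jog_arm([
  {"slide": [0, 0, 1], "fingers": 1, "angular": [0, 0, 0]},
  {"slide": [0, 0, 1.5], "fingers": 1, "angular": [0, 0, 0]},
  {"slide": [0, 0, 1.5], "fingers": 1, "angular": [0, 0, 0]},
])

```text
clock: 8.33
tcp_pos: [0.5402, 0.0597, 0.1611]
orientation: [0.0, -0.156, 0.988, 0.0]
wrist_force: [0.1, 0.4, -2.0]
finger_gap: 0.0247
grip_force: 110.0
```

>>> jog_arm([
  {"slide": [0, 0, 1], "fingers": 1, "angular": [0, 0, 0]},
  {"slide": [0, 0, 1], "fingers": 1, "angular": [0, 0, 0]},
  {"slide": [0, 0, 1], "fingers": 1, "angular": [0, 0, 0]},
])

```text
clock: 8.58
tcp_pos: [0.5401, 0.0596, 0.1608]
orientation: [0.0, -0.156, 0.988, -0.0]
wrist_force: [-3.3, -0.7, 4.5]
finger_gap: 0.0246
grip_force: 111.1
```

Force jumped about 8 N within 1 mm of travel, so the right pin is a dowel. Going on to the middle pin.

>>> jog_arm([
  {"slide": [0, 0, -15], "fingers": 1, "angular": [0, 0, 0]},
  {"slide": [-4, 30, -15], "fingers": 1, "angular": [0, 0, 0]},
  {"slide": [-8, 60, -15], "fingers": 1, "angular": [0, 0, 0]},
  {"slide": [-8, 60, -12], "fingers": 1, "angular": [0, 0, 0]},
  {"slide": [-8, 60, -5], "fingers": 1, "angular": [0, 0, 0]},
  {"slide": [-8, 60, -3], "fingers": 1, "angular": [0, 0, 0]},
  {"slide": [-8, 60, -3], "fingers": 1, "angular": [0, 0, 0]},
])

```text
clock: 9.17
tcp_pos: [0.5288, 0.1187, 0.1615]
orientation: [-0.001, -0.155, 0.988, 0.0]
wrist_force: [0.5, -1.1, -3.4]
finger_gap: 0.0246
grip_force: 110.0
```

>>> jog_arm([
  {"slide": [0, 0, 1], "fingers": 1, "angular": [0, 0, 0]},
  {"slide": [0, 0, 2], "fingers": 1, "angular": [0, 0, 0]},
  {"slide": [0, 0, 2], "fingers": 1, "angular": [0, 0, 0]},
])

```text
clock: 9.42
tcp_pos: [0.5295, 0.1185, 0.1608]
orientation: [0.0, -0.155, 0.988, -0.0]
wrist_force: [-0.5, -0.6, -2.5]
finger_gap: 0.0241
grip_force: 110.0
```

>>> jog_arm([
  {"slide": [0, 0, 1], "fingers": 1, "angular": [0, 0, 0]},
  {"slide": [0, 0, 1], "fingers": 1, "angular": [0, 0, 0]},
  {"slide": [0, 0, 1], "fingers": 1, "angular": [0, 0, 0]},
])

```text
clock: 9.67
tcp_pos: [0.5296, 0.119, 0.1601]
orientation: [0.0, -0.155, 0.988, -0.0]
wrist_force: [0.4, -1.6, -2.6]
finger_gap: 0.0244
grip_force: 110.0
```

>>> jog_arm([
  {"slide": [0, 0, 1], "fingers": 1, "angular": [0, 0, 0]},
  {"slide": [0, 0, 1], "fingers": 1, "angular": [0, 0, 0]},
  {"slide": [0, 0, 1], "fingers": 1, "angular": [0, 0, 0]},
])

```text
clock: 9.92
tcp_pos: [0.5295, 0.1192, 0.159]
orientation: [0.0, -0.156, 0.988, -0.0]
wrist_force: [-0.0, -1.4, -2.7]
finger_gap: 0.0246
grip_force: 110.0
```

>>> jog_arm([
  {"slide": [0, 0, 1], "fingers": 1, "angular": [0, 0, 0]},
  {"slide": [0, 0, 1], "fingers": 1, "angular": [0, 0, 0]},
  {"slide": [0, 0, 1], "fingers": 1, "angular": [0, 0, 0]},
])

```text
clock: 10.17
tcp_pos: [0.5294, 0.1193, 0.1579]
orientation: [0.0, -0.156, 0.988, 0.0]
wrist_force: [0.9, -0.4, -2.1]
finger_gap: 0.0244
grip_force: 110.0
```

>>> jog_arm([
  {"slide": [0, 0, 1], "fingers": 1, "angular": [0, 0, 0]},
  {"slide": [0, 0, 1], "fingers": 1, "angular": [0, 0, 0]},
  {"slide": [0, 0, 1], "fingers": 1, "angular": [0, 0, 0]},
])

```text
clock: 10.42
tcp_pos: [0.5294, 0.1192, 0.1569]
orientation: [0.0, -0.156, 0.988, 0.0]
wrist_force: [0.8, -0.3, -2.2]
finger_gap: 0.0244
grip_force: 110.0
```

>>> jog_arm([
  {"slide": [0, 0, 1], "fingers": 1, "angular": [0, 0, 0]},
  {"slide": [0, 0, 1], "fingers": 1, "angular": [0, 0, 0]},
  {"slide": [0, 0, 1], "fingers": 1, "angular": [0, 0, 0]},
])

```text
clock: 10.67
tcp_pos: [0.5294, 0.1192, 0.1559]
orientation: [0.0, -0.156, 0.988, 0.0]
wrist_force: [0.2, -1.0, -1.4]
finger_gap: 0.0244
grip_force: 110.2
```

The middle pin gives softly over 5 mm at about 2 N, so it is the lock pin. Pressing it through.

>>> jog_arm([
  {"slide": [0, 0, 1.5], "fingers": 1, "angular": [0, 0, 0]},
  {"slide": [0, 0, 3], "fingers": 1, "angular": [0, 0, 0]},
  {"slide": [0, 0, 4.5], "fingers": 1, "angular": [0, 0, 0]},
  {"slide": [0, 0, 6], "fingers": 1, "angular": [0, 0, 0]},
  {"slide": [0, 0, 7], "fingers": 1, "angular": [0, 0, 0]},
  {"slide": [0, 0, 8], "fingers": 1, "angular": [0, 0, 0]},
  {"slide": [0, 0, 8], "fingers": 1, "angular": [0, 0, 0]},
])

```text
clock: 11.25
tcp_pos: [0.5293, 0.1193, 0.1475]
orientation: [0.0, -0.156, 0.988, 0.0]
wrist_force: [1.5, -0.2, -2.7]
finger_gap: 0.0245
grip_force: 110.2
```

>>> jog_arm([
  {"slide": [0, 0, 1], "fingers": 1, "angular": [0, 0, 0]},
  {"slide": [0, 0, 1.5], "fingers": 1, "angular": [0, 0, 0]},
  {"slide": [0, 0, 1.5], "fingers": 1, "angular": [0, 0, 0]},
])

```text
clock: 11.5
tcp_pos: [0.5292, 0.1193, 0.1468]
orientation: [0.0, -0.156, 0.988, 0.0]
wrist_force: [-1.8, -1.5, 3.7]
finger_gap: 0.0246
grip_force: 111.0
```

>>> jog_arm([
  {"slide": [0, 0, 1], "fingers": 1, "angular": [0, 0, 0]},
  {"slide": [0, 0, 1], "fingers": 1, "angular": [0, 0, 0]},
  {"slide": [0, 0, 1], "fingers": 1, "angular": [0, 0, 0]},
])

```text
clock: 11.75
tcp_pos: [0.5291, 0.1192, 0.1465]
orientation: [0.0, -0.156, 0.988, -0.0]
wrist_force: [-4.6, -1.4, 9.6]
finger_gap: 0.0246
grip_force: 111.9
```

>>> jog_arm([
  {"slide": [0, 0, -15], "fingers": 1, "angular": [0, 0, 0]},
  {"slide": [0, 0, -45], "fingers": 1, "angular": [0, 0, 0]},
  {"slide": [0, 0, -76], "fingers": 1, "angular": [0, 0, 0]},
  {"slide": [13, -31, -76], "fingers": 1, "angular": [0, 0, 0]},
  {"slide": [29, -68, -76], "fingers": 1, "angular": [0, 0, 0]},
  {"slide": [45, -105, -76], "fingers": 1, "angular": [0, 0, 0]},
  {"slide": [61, -142, -76], "fingers": 1, "angular": [0, 0, 0]},
  {"slide": [77, -179, -76], "fingers": 1, "angular": [0, 0, 0]},
  {"slide": [93, -216, -76], "fingers": 1, "angular": [0, 0, 0]},
  {"slide": [93, -216, -76], "fingers": 1, "angular": [0, 0, 0]},
])

```text
clock: 12.58
tcp_pos: [0.5063, -0.1215, 0.2202]
orientation: [-0.001, -0.152, 0.988, -0.001]
wrist_force: [0.3, 0.7, -4.7]
finger_gap: 0.0247
grip_force: 109.9
```

Run:
```python
from h import *
p=read_camera("scene"); cv2.imwrite("pics/s4.png",cv2.resize(p["color"][150:300,230:430,::-1],(800,600),interpolation=cv2.INTER_CUBIC))
plan([.514,-.3225,.225],1.883)
```

```text
slide [  54.2 -196.9   -4.9]
turn z deg -0.35224114125480444
tilt [-1.9e-03  2.0e-04 -1.0e+00] tcp [ 0.5063 -0.1184  0.2201] yaw 1.8769 F [-0.81  1.05 -4.24] grip 109.9 gap 0.0243 t 12.6333 q [-0.38  0.22 -0.14  1.22 -0.   -0.69]
```

View pics/s4.png

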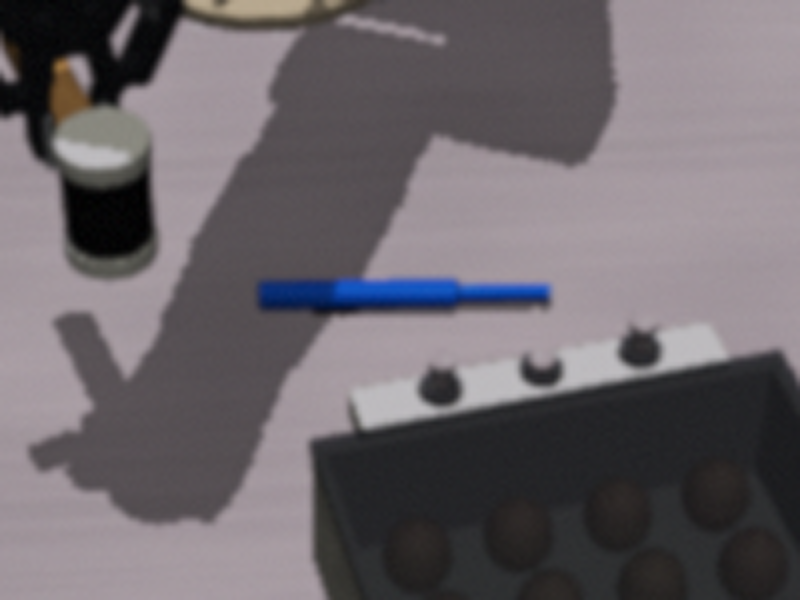

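The middle pin's head at (541,368) stays lower than its neighbours at (440,385) and (640,348), and the wand is untouched. Setting the mallet down on free bench.

>>> jog_arm([
  {"slide": [20, -35, 10], "fingers": 1, "angular": [0, 0, 0]},
  {"slide": [25, -70, 20], "fingers": 1, "angular": [0, 0, 0]},
  {"slide": [25, -80, 55], "fingers": 1, "angular": [0, 0, 0]},
  {"slide": [25, -80, 92], "fingers": 1, "angular": [0, 0, 0]},
  {"slide": [25, -80, 125], "fingers": 1, "angular": [0, 0, 0]},
  {"slide": [25, -80, 155], "fingers": 1, "angular": [0, 0, 0]},
  {"slide": [25, -80, 170], "fingers": 1, "angular": [0, 0, 0]},
  {"slide": [25, -80, 177], "fingers": 1, "angular": [0, 0, 0]},
  {"slide": [25, -80, 177], "fingers": 1, "angular": [0, 0, 0]},
])

```text
clock: 13.38
tcp_pos: [0.5064, -0.1969, 0.0419]
orientation: [-0.002, -0.156, 0.988, 0.002]
wrist_force: [-0.3, -0.5, -4.4]
finger_gap: 0.0248
grip_force: 109.8
```

>>> jog_arm([
  {"slide": [0, 0, 1], "fingers": 1, "angular": [0, 0, 0]},
  {"slide": [0, 0, 2], "fingers": 1, "angular": [0, 0, 0]},
  {"slide": [0, 0, 3], "fingers": 1, "angular": [0, 0, 0]},
  {"slide": [0, 0, 3], "fingers": 1, "angular": [0, 0, 0]},
])

```text
clock: 13.72
tcp_pos: [0.5089, -0.1991, 0.0425]
orientation: [0.001, -0.156, 0.988, -0.001]
wrist_force: [0.5, -0.3, -3.4]
finger_gap: 0.0246
grip_force: 109.8
```

>>> jog_arm([
  {"slide": [0, 0, 2], "fingers": 1, "angular": [0, 0, 0]},
  {"slide": [0, 0, 4], "fingers": 1, "angular": [0, 0, 0]},
  {"slide": [0, 0, 5], "fingers": 1, "angular": [0, 0, 0]},
  {"slide": [0, 0, 5], "fingers": 1, "angular": [0, 0, 0]},
])

```text
clock: 14.05
tcp_pos: [0.5077, -0.1986, 0.0361]
orientation: [-0.0, -0.156, 0.988, 0.0]
wrist_force: [-0.2, 0.4, -3.6]
finger_gap: 0.0244
grip_force: 109.8
```

>>> jog_arm([
  {"slide": [0, 0, 1], "fingers": 1, "angular": [0, 0, 0]},
  {"slide": [0, 0, 1.5], "fingers": 1, "angular": [0, 0, 0]},
  {"slide": [0, 0, 1.5], "fingers": 1, "angular": [0, 0, 0]},
])

```text
clock: 14.3
tcp_pos: [0.508, -0.1988, 0.0352]
orientation: [0.0, -0.156, 0.988, -0.0]
wrist_force: [-1.9, 0.6, -0.1]
finger_gap: 0.024
grip_force: 110.7
```

>>> jog_arm([
  {"slide": [0, 0, 0], "fingers": 0.6, "angular": [0, 0, 0]},
  {"slide": [0, 0, 0], "fingers": 0.5, "angular": [0, 0, 0]},
  {"slide": [0, 0, 0], "fingers": 0.3, "angular": [0, 0, 0]},
  {"slide": [0, 0, 0], "fingers": 0, "angular": [0, 0, 0]},
  {"slide": [0, 0, 0], "fingers": 0, "angular": [0, 0, 0]},
  {"slide": [0, 0, 0], "fingers": 0, "angular": [0, 0, 0]},
  {"slide": [0, 0, 0], "fingers": 0, "angular": [0, 0, 0]},
  {"slide": [0, 0, 0], "fingers": 0, "angular": [0, 0, 0]},
])

```text
clock: 14.97
tcp_pos: [0.508, -0.1987, 0.0348]
orientation: [0.0, -0.156, 0.988, 0.0]
wrist_force: [1.0, 0.1, -0.2]
finger_gap: 0.0853
grip_force: 0.0
```

>>> jog_arm([
  {"slide": [0, 0, -10], "fingers": 0, "angular": [0, 0, 0]},
  {"slide": [0, 0, -30], "fingers": 0, "angular": [0, 0, 0]},
  {"slide": [0, 0, -60], "fingers": 0, "angular": [0, 0, 0]},
  {"slide": [0, 0, -100], "fingers": 0, "angular": [0, 0, 0]},
  {"slide": [0, 0, -140], "fingers": 0, "angular": [0, 0, 0]},
  {"slide": [0, 0, -150], "fingers": 0, "angular": [0, 0, 0]},
  {"slide": [0, 0, -150], "fingers": 0, "angular": [0, 0, 0]},
])

```text
clock: 15.55
tcp_pos: [0.5104, -0.2001, 0.19]
orientation: [0.004, -0.156, 0.988, -0.003]
wrist_force: [1.4, -0.1, -0.7]
finger_gap: 0.0854
grip_force: 0.0
```

Run:
```python
from h import *
p=read_camera("scene"); cv2.imwrite("pics/s5.png",cv2.resize(p["color"][130:370,90:410,::-1],(800,600),interpolation=cv2.INTER_CUBIC))
```

```text
(no output)
```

View pics/s5.png

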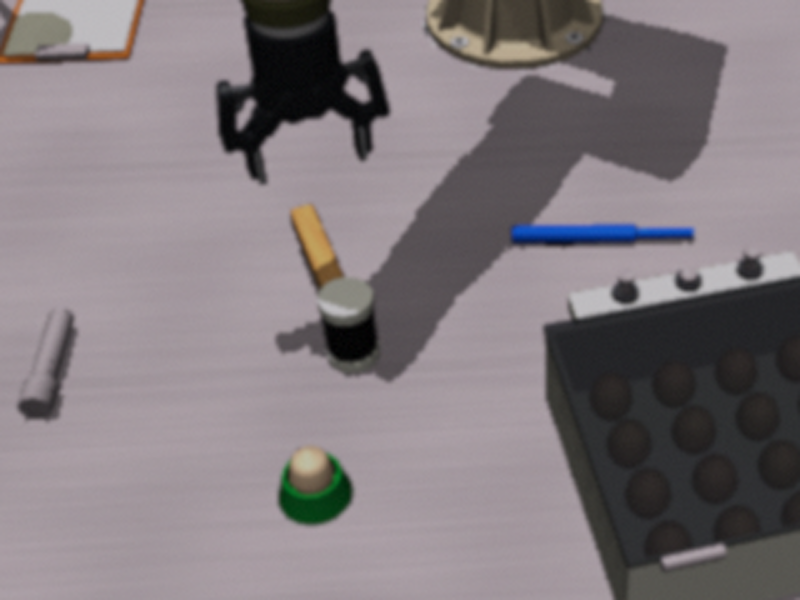

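The mallet stands upright at (350,325), released, with the gripper clear, the lock pin down and the bystanders in place. Handing in.

```bash
python3 -c "
from workcell import *
print(hand_in())"
```

```text
the job is handed in; nothing more can be done
None
```

The job is handed in with no verdict returned: the middle pin was the lock pin and it is knocked down, the right pin is a dowel that did not visibly give, the left pin was never touched, and the mallet stands released on its striking face with everything else in place.

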